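Clamp the toaster-oven pull with a one-hand bar clamp

TASK

Lay the wooden oven-door pull flat on the counter in the mouth of the bar clamp, its end between the two pads, and let go of it. Then squeeze the clamp's trigger towards the grip, stroke after stroke, until the sliding jaw holds the pull firmly: the sprung pad on the fixed jaw should stay pushed in about half-way, and must never be squeezed nearly solid. Move the jaw with the trigger only, and leave the things around undisturbed.

Things in the scene. Friction and masses are not known exactly. Their poses are not given: they have to be found in the camera images.
- clamp: One-hand bar clamp lying flat, bolted to the counter. Origin: on the counter under the middle of its black body. y runs along the steel bar towards the sliding jaw, x from the grip side (-x) to the mouth side (+x). Body x -16 to 16, y -22 to 40, 58 mm high; the toothed bar (10 mm wide, top 33 mm high) runs through it, its tail reaching up to 240 mm behind (-y).
- fixed_jaw (a point): Mid-face of the fixed jaw, clamp (32, 14), 25 mm high; jaw x 14 to 48, y -4 to 14, 44 mm high. Before it stands a sprung steel pad (x 16 to 48, 7 to 43 mm high): its face stands, unloaded, anywhere from clamp y 42 to 55 (set by a screw, not reported). It gives way to -y at 1.5 N per mm: half-way in at 8 mm (12 N), solid at 16 mm (24 N).
- jaw: Sliding jaw on the bar's end. Origin: in its gripping face's plane, on the bar's middle line, at counter level; axes as the clamp's. Face x 16 to 48, 7 to 41 mm high; jaw 18 mm thick, 45 high. Starts at clamp y 93 to 107 and only closes (-y), by ratchet teeth of 4 mm: when the trigger is let go it slips back up to a tooth (up to 6 N of grip) and holds. It cannot be reopened.
- grip (a point): Middle of the clamp's fixed grip, a black bar 100 mm long (clamp x -116 to -16), 18 mm thick along clamp y, top at 44 mm; this point lies at clamp (-65, -11), 26 mm high. The counter behind it is clear. Grip and trigger together measure 48 mm over their outer faces when released, 34 mm when fully squeezed.
- trigger_mid (a point): Middle of the trigger, a grey paddle beside the grip, 78 mm long (clamp x), 12 thick (y), 8 to 44 mm high; released at clamp (-65, 22), 26 mm high. Slides 14 mm straight to the grip (-y), springs back; a full stroke closes the jaw 8 to 12 mm. Takes 4 to 7 N running free, plus the clamping force once the jaw bites: 20 to 23 N is firm, over 26 N crushes. A stroke may stop part-way.
- pull_mid (a point): Wooden door pull, a hardwood bar 110 mm long (x), 28 wide (y), 34 high, about 0.1 kg, ends alike; this point is its centre. To lie flat and be clamped across its width, its length along the clamp's x, its centre about 71 mm (58 to 85) to the mouth side of the bar's middle line, so that one end is between the pads and the rest sticks out.
- mug: Yellow ceramic mug, 80 mm wide, 95 mm high, origin under its base. To be left alone.
- salt: Glass salt cellar with a hinged steel lid, 72 mm wide, 55 mm high, origin under its base. To be left alone.
- trivet: Flat slatted plastic trivet, 170 x 146 mm, 8 mm thick, origin under its middle. To be left alone.
- tongs: Locked steel tongs lying flat, 250 mm long, 20 mm high, origin under the middle. To be left alone.
Things that resemble listed ones, but are neither listed nor needed, are in the scene too. Of the things shaped like the part that bears pull_mid, the wooden one is meant.

How it is judged (in metres and radians):
On the way, in this order (a step that is already met when the one before it is completed fails the run):
1. the pull lies flat in the clamp's mouth, between the pads and along the clamp's x axis, and is let go before the jaw grips it (x of pull_mid in the frame of clamp between 0.053 and 0.09 m and y of pull_mid in the frame of clamp above 0.045 m and y of pull_mid in the frame of jaw below -0.012 m and height (world z) of pull_mid below 0.022 m and angle between the x axis of pull_mid and the x axis of clamp, either way round below 0.25 rad and contact force between the fingers and pull below 0.1 N and contact force between jaw and pull below 4 N), for 0.2 s.
2. the jaw, worked by the trigger, presses the pull with more than 6 N (contact force between jaw and pull above 6 N), for 0.2 s.
At the end, for the whole second after the job is handed in: The pull is at rest flat on the counter between the pads, square to the bar within 0.12 rad, its centre 53 to 90 mm to the mouth side of the bar's middle line, and the jaw by itself keeps pressing it with 6 to 21 N (sprung pad in by about 4 to 14 mm) (contact force between jaw and pull between 6 and 21 N and x of pull_mid in the frame of clamp between 0.053 and 0.09 m and height (world z) of pull_mid below 0.022 m and angle between pull_mid's own z axis and vertical below 0.1 rad and angle between the x axis of pull_mid and the x axis of clamp, either way round below 0.12 rad and linear speed of each of pull, jaw below 0.01 m/s); the robot touches nothing.
It fails at once if the pull is crushed: the jaw presses it with more than 22 N (contact force between jaw and pull above 22 N).
It fails at once if the robot pushes the sliding jaw or its bar (more than 4 N) instead of using the trigger (contact force between any of the fingers, the arm and jaw above 4 N).
It fails at once if a bystander is moved by more than 30 mm (distance of any of mug, salt, trivet, tongs from where it was at the start of the episode above 0.03 m).
It also fails if it takes over 64 s, if anything falls off the work surface, if the arm or the gripper's body presses on something with over 40 N, if the wrist force passes 120 N, or if a joint passes its speed limit or range.

ROBOT

A 6-joint arm with a two-finger parallel gripper is mounted at the origin on the work surface. World frame = base frame: x ahead of the robot, y to its left, z up, the work surface at z = 0. Lengths are in m, angles in degrees, forces in N, time in s.
With the tool pointing down it reaches from about 0.35 to 0.725 m from the base axis. Payload 4.3 kg.
Tool frame: the origin (TCP) lies on the centre line of the jaws, within the pads' length; the fingertips stand ctrl.tip_reach ahead of it and the grasp point (between the pads) lies 8 mm behind it (ctrl.tip_reach is the distance from the TCP to the fingertips, in m); z points along the fingers, y is the direction in which the jaws open and shut (so a half turn about z gives the same grasp; the last joint's range is limited). The gripper opens to 85 mm and grips with 20 to 120 N. Pads are 22 mm wide; open, the fingers measure 114 mm over their backs; the gripper's body (76 mm by 85 mm) begins 54 mm behind the grasp point. The pads swing forward as they close: fully open they stand 13 mm farther back than shut.
Start: joints at [-73.127, 21.618, 4.641, 73.018, 0, 83.68], TCP at [0.226, -0.529, 0.242] pointing down, gripper open.
Joint ranges: [-156.06, 156.06], [-48.1, 94.91], [-58.44, 69.94], [-101.28, 121.22], [-78.64, 73.56], [-180, 180]. Speed limits (degrees/s): [147.25, 147.25, 180, 180, 180, 180].

INTERFACE

Orientations are given as a 3x3 rotation matrix whose columns are the frame's x, y, z axes.
In Python, from station import ctrl gives the robot as it stands.
- The arm moves only by the shell command python3 -m handwheel 'ROWS' [FORCE]. ROWS is a JSON object of lists of equal length, an entry for each row: "slide": the shift along the world's x, y, z as a fraction of full scale, a list of three; "twist": the turn, a rotation vector about the world's x, y, z as a fraction of full scale, a list of three; "jaw": the opening, from 0 (shut) to 1 (fully open). A call has 1 to 12 rows; each row shifts and turns the commanded pose from where the row before left it; what a row does not reach is not made up. Full scale, the value 1, is 30 cm for a shift and pi/4 rad for a turn. A row lasts 1/8 s, in which the tool goes at most 62.5 mm and 10.7 degrees, less where a joint would pass 70% of its speed; a pose out of reach is approached as far as the arm can. A call with a number of a shift or a turn outside -1 to 1 is refused whole. A call with a gripper value outside its range is refused whole. The fingers move at their own pace and stop on an object; FORCE is the grip in N (left out, the last holds). Time passes only in rows, so rows that do not move let the fingers close. It gives the time, the measured TCP pose, the force and the opening at its end, in the units of the state.
- ctrl.observe(): the state, without advancing time (a new reading comes with each control period).
- ctrl.get_image(name): name is "scene" or "top" or "wrist"; returns a dict with "image" (400x640x3 uint8, red, green, blue), "fx", "fy", "cx", "cy" (pixels), "rvec" (rotation vector, rad) and "tvec" (3), from world to camera coordinates, as OpenCV has them. Camera axes: x right, y down, z forward; pixel columns grow to the right and rows downward; lengths in m; the calibration is good to about 2 mm. A picture is of the moment at which its call begins. There is no depth.
- ctrl.close_job(): hands the job in, once; it reports no verdict.
Trained networks look in a picture, given as the dict that the camera call returned (one of the last four; its "shot" number tells which), for a name from the list of things; names that differ only in an ending like _2 or _b are one class to them, and where a whole thing is asked for, a point or a joint stands for the part that bears it (a point fixed in the world has none). Each returns a list of dicts, best first, with "conf" (0 to 1); they miss things now and then, are a little off and sometimes report something else, mostly with a low value. They report only what shows in the picture. A call takes as long as a camera call. They do not tell look-alikes from the thing itself.
- ctrl.recognise(picture, name): "rect" ([left, top, right, bottom] in pixels, round what is visible of it).
- ctrl.pinpoint(picture, name): "xy" ([column, row] in pixels: a listed point, or the origin of a listed thing).
The state is a dict: "clock": time; "q": joint angles; "joint_vel": joint speeds; "joint_torque": joint torques, N m; "tool_pos": TCP position; "eef_rot": TCP orientation; "ft_force": force on the tool from outside, world axes, zero at the start; "wrist_torque": the same for the moment, N m; "finger_gap": finger opening in m.
Only numpy, scipy, OpenCV 4.12 (cv2) and the standard library are available. Lean on these libraries where they do the work, as an engineer would, in place of code of your own. Each camera call takes 0.05 s, during which the arm holds its last target. There are 200 camera calls.

## Working session

There is one attempt and no reset: what is moved stays moved. The work goes in short steps, Python scripts to look and compute and a shell command to move; the robot and the scene stay as the last step left them, time stands still between calls to the robot, and variables do not carry over. Pictures are saved under pics/ and viewed, about 8 in all and at most 12, crops included, and the job is handed in when it is done.

```bash
mkdir -p pics
cat > h.py <<'E'
import numpy as np, cv2
from station import ctrl
def ray(p,xy):
    K=np.array([[p['fx'],0,p['cx']],[0,p['fy'],p['cy']],[0,0,1]])
    R=cv2.Rodrigues(np.array(p['rvec'],float))[0]; t=np.array(p['tvec'],float)
    d=R.T@np.linalg.solve(K,[xy[0],xy[1],1.]); return -R.T@t,d
def at(p,xy,z):
    c,d=ray(p,xy); return c+d*(z-c[2])/d[2]
def px(p,X):
    K=np.array([[p['fx'],0,p['cx']],[0,p['fy'],p['cy']],[0,0,1]])
    return cv2.projectPoints(np.array([X],float),np.array(p['rvec'],float),np.array(p['tvec'],float),K,None)[0].ravel()
def save(p,n): cv2.imwrite('pics/'+n,p['image'][:,:,::-1])
E
python3 - <<'E'
from h import *
H={'clamp':0,'fixed_jaw':.025,'jaw':0,'grip':.026,'trigger_mid':.026,'pull_mid':.017,'mug':0,'salt':0,'trivet':0,'tongs':0}
for n in ['top','scene']:
    p=ctrl.get_image(n); save(p,n+'1.png')
    for k,z in H.items():
        print(n,k,[(round(d['conf'],2),np.round(d['xy']).tolist(),np.round(at(p,d['xy'],z)[:2],3).tolist()) for d in ctrl.pinpoint(p,k)[:4]])
s=ctrl.observe();print(s,ctrl.tip_reach)
E
```

```text
top clamp [(0.82, [330.0, 196.0], [0.532, -0.049])]
top fixed_jaw [(0.76, [322.0, 188.0], [0.552, -0.023]), (0.47, [329.0, 196.0], [0.528, -0.043])]
top jaw [(0.59, [299.0, 205.0], [0.501, 0.046])]
top grip [(0.69, [337.0, 218.0], [0.464, -0.069])]
top trigger_mid [(0.57, [329.0, 219.0], [0.462, -0.044])]
top pull_mid [(0.96, [223.0, 250.0], [0.366, 0.267]), (0.74, [254.0, 151.0], [0.661, 0.183]), (0.59, [225.0, 197.0], [0.523, 0.267]), (0.57, [183.0, 181.0], [0.567, 0.392])]
top mug [(0.82, [459.0, 157.0], [0.657, -0.439])]
top salt [(0.74, [205.0, 135.0], [0.71, 0.334]), (0.28, [166.0, 240.0], [0.393, 0.442])]
top trivet [(0.8, [164.0, 242.0], [0.386, 0.446]), (0.41, [332.0, 221.0], [0.457, -0.053])]
top tongs [(0.91, [454.0, 270.0], [0.314, -0.423])]
scene clamp [(0.57, [308.0, 224.0], [0.53, -0.047])]
scene fixed_jaw [(0.64, [319.0, 221.0], [0.566, -0.038]), (0.58, [165.0, 269.0], [0.357, -0.434])]
scene jaw [(0.57, [318.0, 207.0], [0.506, 0.034])]
scene grip [(0.8, [282.0, 213.0], [0.456, -0.077])]
scene trigger_mid [(0.57, [292.0, 211.0], [0.474, -0.051]), (0.53, [239.0, 338.0]
[... 619 characters left out ...]
       5.00304100e-04,  8.36820392e+01]), 'joint_vel': array([ 0.04947936,  0.13779264, -0.04118356, -0.0007274 , -0.00267378,
       -0.06342583]), 'joint_torque': array([-3.24631546e-04, -4.63526523e+01,  2.70163000e+01,  2.67520772e-04,
       -1.37437087e-04,  4.85148732e-06]), 'tool_pos': array([ 0.2264671 , -0.52853999,  0.24233284]), 'eef_rot': array([[ 9.19193495e-01,  3.93806194e-01,  2.73218144e-05],
       [ 3.93806195e-01, -9.19193493e-01, -5.99928753e-05],
       [ 1.48846807e-06,  6.59045605e-05, -9.99999998e-01]]), 'ft_force': array([ 0.63398757, -0.554029  ,  0.97200732]), 'wrist_torque': array([ 0.02155727, -0.03172571, -0.00403314]), 'finger_gap': 0.08521741912271077} 0.011
```

View pics/top1.png

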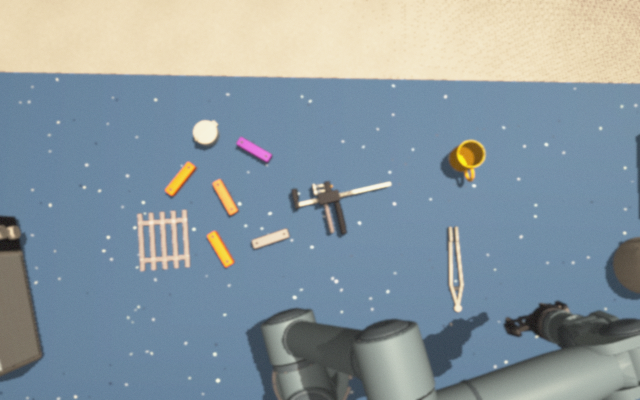

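View pics/scene1.png

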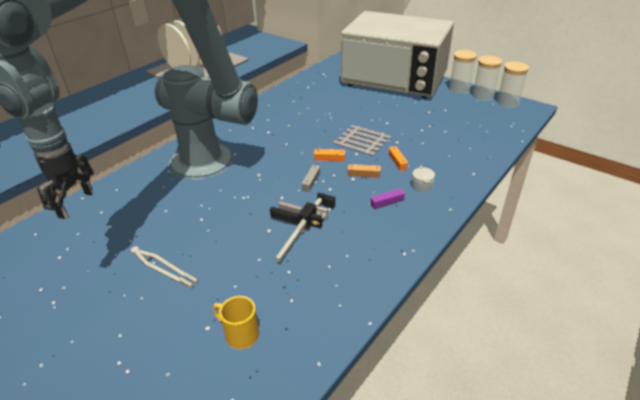

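Top: clamp body at about (330,196), mouth facing up and jaw to the left. There are five bars: grey (270,239), purple (254,150), and three orange-ish ones at (220,249), (225,197) and (180,179). I'll look closer with the wrist camera on the way.

```bash
python3 -m handwheel '{"slide":[[0.09,0.166,0.022],[0.09,0.166,0.022],[0.09,0.166,0.022],[0.09,0.166,0.022],[0.09,0.166,0.022],[0.09,0.166,0.022],[0.09,0.166,0.022],[0.09,0.166,0.022],[0.09,0.166,0.022],[0,0,0]],"twist":[[0,0,0],[0,0,0],[0,0,0],[0,0,0],[0,0,0],[0,0,0],[0,0,0],[0,0,0],[0,0,0],[0,0,0]],"jaw":[1,1,1,1,1,1,1,1,1,1]}'
python3 - <<'E'
from h import *
p=ctrl.get_image('wrist'); save(p,'w1.png')
H={'clamp':0,'fixed_jaw':.025,'jaw':0,'grip':.026,'trigger_mid':.026,'pull_mid':.017}
for k,z in H.items():
    print(k,[(round(d['conf'],2),np.round(d['xy']).tolist(),np.round(at(p,d['xy'],z)[:2],4).tolist()) for d in ctrl.pinpoint(p,k)[:4]])
print(ray(p,(320,200)))
E
```

```text
clock: 2.35
tool_pos: [0.4709, -0.0773, 0.3022]
eef_rot: [[0.917, 0.4, 0.002], [0.4, -0.917, 0.0], [0.001, 0.0, -1.0]]
ft_force: [0.0, -1.0, -0.3]
finger_gap: 0.0853
clamp [(0.85, [325.0, 114.0], [0.5298, -0.046])]
fixed_jaw []
jaw [(0.71, [259.0, 103.0], [0.5064, 0.0424])]
grip [(0.95, [328.0, 165.0], [0.4697, -0.0761])]
trigger_mid [(0.71, [304.0, 160.0], [0.4634, -0.0441])]
pull_mid [(0.69, [172.0, 147.0], [0.4048, 0.1295]), (0.62, [61.0, 125.0], [0.3738, 0.2741]), (0.56, [87.0, 13.0], [0.5226, 0.266])]
(array([ 0.53878292, -0.04624956,  0.4334192 ]), array([-0.28071792, -0.09378897, -0.95560751]))
```

View pics/w1.png

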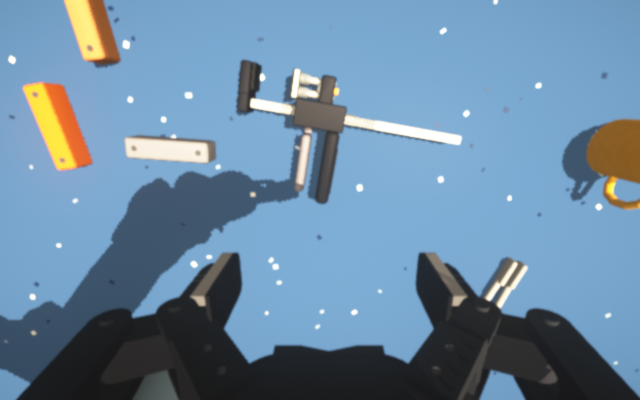

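Clamp visible: body (320,115), jaw (249,87), trigger (304,160), grip (326,165). The two orange bars on the left differ in shade. Moving over the bars.

```bash
python3 -m handwheel '{"slide":[[0.033,0.19,0.014],[0.033,0.19,0.014],[0.033,0.19,0.014],[0.033,0.19,0.014],[0.033,0.19,0.014],[0.033,0.19,0.014],[0.033,0.19,0.014],[0,0,0]],"twist":[[0,0,0],[0,0,0],[0,0,0],[0,0,0],[0,0,0],[0,0,0],[0,0,0],[0,0,0]],"jaw":[1,1,1,1,1,1,1,1]}'
python3 - <<'E'
from h import *
p=ctrl.get_image('wrist'); save(p,'w2.png')
for k,z in {'pull_mid':.017}.items():
  for d in ctrl.pinpoint(p,k):
    x,y=np.round(d['xy']).astype(int)
    print(k,round(d['conf'],2),x,y,np.round(at(p,d['xy'],z)[:2],4),p['image'][max(y-3,0):y+4,max(x-3,0):x+4].reshape(-1,3).mean(0).round())
E
```

```text
clock: 3.7
tool_pos: [0.5427, 0.3136, 0.3296]
eef_rot: [[0.913, 0.409, -0.004], [0.409, -0.913, 0.006], [-0.001, -0.007, -1.0]]
ft_force: [-0.5, -0.6, -1.5]
finger_gap: 0.0854
pull_mid 0.93 448 119 [0.6639 0.1848] [252. 160. 251.]
pull_mid 0.87 310 262 [0.3742 0.274 ] [255. 236.  75.]
pull_mid 0.83 356 185 [0.5236 0.2615] [255. 246. 149.]
pull_mid 0.81 284 115 [0.5728 0.4   ] [255. 248.  94.]
pull_mid 0.63 397 282 [0.3982 0.1256] [247. 238. 221.]
```

View pics/w2.png

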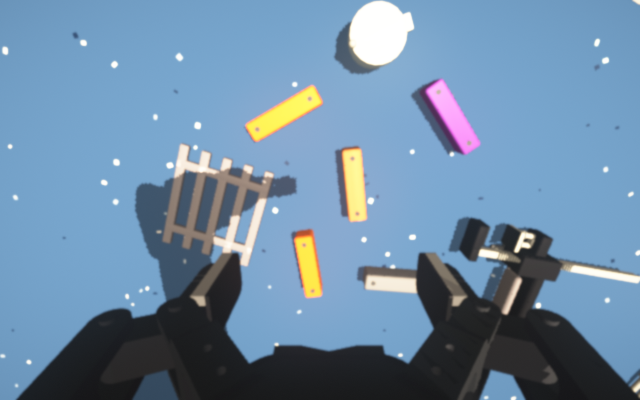

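The middle bar (356,185) is paler than the two orange ones. I'll check the colours in the other views, then get its orientation and the clamp's pose.

Run:
```python
from h import *
for f,pts in {'top1':[(220,249),(225,197),(180,179)],'scene1':[(330,156),(364,172),(398,157)],'w2':[(308,262),(355,185),(284,113)]}.items():
    im=cv2.imread(f'pics/{f}.png')[:,:,::-1]
    for x,y in pts: print(f,x,y,np.median(im[y-5:y+6,x-5:x+6].reshape(-1,3),0))
p=ctrl.get_image('wrist')
im=p['image'].astype(int)
m=((im[:,:,0]-im[:,:,2]>60)).astype(np.uint8)
n,l,st,c=cv2.connectedComponentsWithStats(m)
for i in range(1,n):
    if st[i,4]>500:
        ys,xs=np.where(l==i)
        b=cv2.boxPoints(cv2.minAreaRect(np.c_[xs,ys].astype(np.float32)))
        W=np.array([at(p,q,.034)[:2] for q in b]); 
        e=[W[1]-W[0],W[2]-W[1]]; L=max(e,key=np.linalg.norm)
        print(c[i].round(),'centre',W.mean(0).round(4),[round(float(np.linalg.norm(v)),4) for v in e],'ang',np.degrees(np.arctan2(L[1],L[0])).round(1))
# clamp bar from w1 : camera of w1 is at known pose, use top image & this image
for k,z in {'clamp':0,'fixed_jaw':.025,'jaw':0,'grip':.026,'trigger_mid':.026}.items():
    print(k,[(round(d['conf'],2),np.round(d['xy']).tolist(),np.round(at(p,d['xy'],z)[:2],4).tolist()) for d in ctrl.pinpoint(p,k)[:2]])
```

```text
top1 220 249 [247. 212.  63.]
top1 225 197 [247. 202. 104.]
top1 180 179 [247. 203.  54.]
scene1 330 156 [193. 110.  48.]
scene1 364 172 [138. 102.  73.]
scene1 398 157 [238. 162.  53.]
w2 308 262 [255. 235.  75.]
w2 355 185 [255. 246. 148.]
w2 284 113 [255. 248.  94.]
[282. 112.] centre [0.5756 0.3993] [0.1098, 0.0285] ang -37.2
[352. 182.] centre [0.5247 0.267 ] [0.0282, 0.1108] ang -148.6
[307. 262.] centre [0.3764 0.2775] [0.0317, 0.1195] ang -147.7
clamp [(0.56, [522.0, 251.0], [0.5295, -0.0498])]
fixed_jaw [(0.82, [524.0, 241.0], [0.5497, -0.0224])]
jaw [(0.89, [469.0, 241.0], [0.5085, 0.0417])]
grip []
trigger_mid [(0.7, [505.0, 290.0], [0.463, -0.0444])]
```

Wood is the middle bar (least saturated in all views), long axis at about 31.4°, centre near (0.525, 0.265). I'll grasp it 25 mm towards its outer end.

```bash
python3 -m handwheel '{"slide":[[0,-0.04,-0.17],[0,-0.04,-0.17],[0,-0.04,-0.17],[0,0,-0.17],[0,0,0]],"twist":[[0,0,0.08],[0,0,0.08],[0,0,0],[0,0,0],[0,0,0]],"jaw":[1,1,1,1,1]}'
python3 - <<'E'
from h import *
p=ctrl.get_image('wrist')
s=ctrl.observe();print(s['tool_pos'],np.degrees(np.arctan2(s['eef_rot'][1,1],s['eef_rot'][0,1])),s['eef_rot'][:,2])
im=p['image'].astype(int)
print([ (d['conf'],d['xy'],at(p,d['xy'],.017)) for d in ctrl.pinpoint(p,'pull_mid')])
save(p,'w3.png')
E
```

```text
clock: 4.72
tool_pos: [0.5379, 0.2734, 0.1232]
eef_rot: [[0.856, 0.517, -0.013], [0.517, -0.856, 0.002], [-0.01, -0.008, -1.0]]
ft_force: [-0.2, 0.2, 0.3]
finger_gap: 0.0855
[0.54035442 0.27451062 0.12639122] -58.87667315779848 [-0.00702869  0.00395096 -0.99996749]
[(0.86, [211.9, 75.3], array([0.57503194, 0.39754559, 0.017     ])), (0.85, [330.6, 218.3], array([0.52429697, 0.26514851, 0.017     ])), (0.68, [243.0, 340.2], array([0.37137438, 0.27209409, 0.017     ])), (0.58, [516.9, 122.5], array([0.66459565, 0.18451821, 0.017     ])), (0.22, [85.8, 229.8], array([0.40612644, 0.43933202, 0.017     ]))]
```

View pics/w3.png

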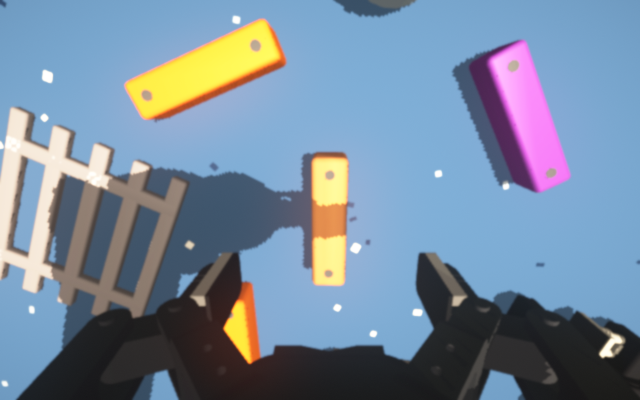

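Wood bar centred (330,218), aligned with the fingers. Descend and grip.

```bash
python3 -m handwheel '{"slide":[[0.017,0.012,-0.13],[0,0,-0.13],[0,0,-0.093],[0,0,0],[0,0,0],[0,0,0],[0,0,0],[0,0,0]],"twist":[[0,0,0],[0,0,0],[0,0,0],[0,0,0],[0,0,0],[0,0,0],[0,0,0],[0,0,0]],"jaw":[0.8,0.8,0.6,0.6,0,0,0,0]}' 40
```

```text
clock: 5.82
tool_pos: [0.5496, 0.2803, 0.0245]
eef_rot: [[0.856, 0.518, 0.002], [0.518, -0.856, 0.008], [0.006, -0.005, -1.0]]
ft_force: [-0.7, -0.4, 6.9]
finger_gap: 0.0271
```

```bash
python3 -m handwheel '{"slide":[[0,0,0.15],[0,0,0.18],[-0.02,-0.167,0.067],[-0.02,-0.167,0.067],[-0.02,-0.167,0.067],[-0.02,-0.167,0.067],[-0.02,-0.167,0.067],[0,0,0],[0,0,0]],"twist":[[0,0,0],[0,0,0],[0,0,-0.08],[0,0,-0.08],[0,0,-0.08],[0,0,-0.08],[0,0,0],[0,0,0],[0,0,0]],"jaw":[0,0,0,0,0,0,0,0,0]}'
cat > fit.py <<'E'
from h import *
from scipy.optimize import least_squares
def fit(p,names=('clamp','grip','trigger_mid','fixed_jaw','jaw')):
    M={'clamp':(0,0,0),'fixed_jaw':(.032,.014,.025),'grip':(-.065,-.011,.026),'trigger_mid':(-.065,.022,.026)}
    D={}
    for n in names:
        r=[d for d in ctrl.pinpoint(p,n) if d['conf']>.4]
        if r: D[n]=np.array(r[0]['xy'])
    def W(v,m):
        c,s=np.cos(v[2]),np.sin(v[2]); return [v[0]+c*m[0]-s*m[1],v[1]+s*m[0]+c*m[1],m[2]]
    f=lambda v:np.concatenate([px(p,W(v,M.get(n,(0,v[3],0))))-D[n] for n in D])
    r=least_squares(f,[.53,-.046,.28,.095],loss='soft_l1',f_scale=2)
    return r.x,{n:(D[n],np.round(r.fun[2*i:2*i+2],1)) for i,n in enumerate(D)}
E
python3 - <<'E'
from fit import *
p=ctrl.get_image('wrist'); save(p,'w4.png')
v,r=fit(p); print(v,np.degrees(v[2])); print(r)
s=ctrl.observe();print(s['tool_pos'],np.degrees(np.arctan2(s['eef_rot'][1,1],s['eef_rot'][0,1])),s['finger_gap'])
print(ctrl.pinpoint(p,'pull_mid')[:3])
E
```

```text
clock: 6.95
tool_pos: [0.5172, 0.0288, 0.2214]
eef_rot: [[0.958, 0.288, -0.0], [0.288, -0.958, 0.006], [0.001, -0.006, -1.0]]
ft_force: [-0.1, 0.2, -1.4]
finger_gap: 0.0273
[ 0.52840194 -0.04878433  0.24949193  0.09558987] 14.294834695665084
{'clamp': (array([394.6, 181.6]), array([-0. ,  0.6])), 'grip': (array([403.2, 242.2]), array([-0.8, -1.1])), 'trigger_mid': (array([374.5, 239. ]), array([0.2, 0.9])), 'fixed_jaw': (array([389.1, 159.4]), array([ 0.6, -0.8])), 'jaw': (array([315.3, 178.3]), array([-0. ,  0.4]))}
[0.51673975 0.02956302 0.22025376] -73.13931313488062 0.02703598356744548
[{'xy': [225.7, 241.5], 'conf': 0.78}, {'xy': [102.6, 229.2], 'conf': 0.66}, {'xy': [328.5, 309.0], 'conf': 0.6}]
```

View pics/w4.png

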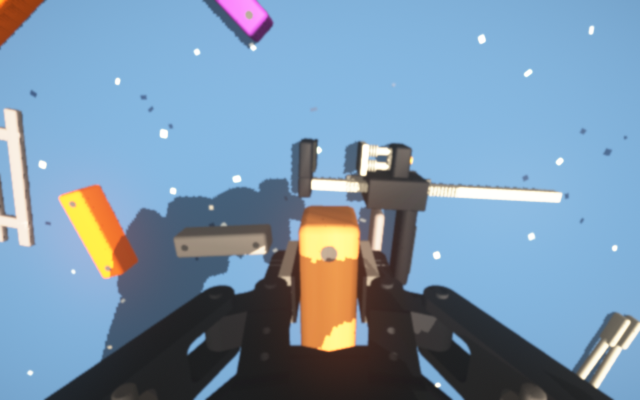

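Run:
```python
from fit import *
p=ctrl.get_image('wrist')
v=np.array([.5284,-.0488,np.radians(14.3)]);c,s=np.cos(v[2]),np.sin(v[2])
loc=lambda w:np.array([[c,s],[-s,c]])@(w[:2]-v[:2])*1000
for n,q,z in [('pad',(359,150),.043),('pad',(358,170),.043),('jawface',(317,150),.043),('jawface',(313,178),.043),('tail',(562,198),.033)]: print(n,loc(at(p,q,z)).round(1))
w=lambda x,y:(v[:2]+np.array([[c,-s],[s,c]])@[x,y]).round(4)
for y in (70,72,74,76): print(y,'centre',w(.071,y/1000),'grasp',w(.096,y/1000))
im=p['image'][120:220,280:460,::-1]; cv2.imwrite('pics/w4c.png',cv2.resize(im,None,fx=4,fy=4,interpolation=cv2.INTER_CUBIC))
```

```text
pad [41.8 50.9]
pad [21.1 50.4]
jawface [39.9 93.8]
jawface [10.4 97. ]
tail [  -1.9 -177.4]
70 centre [0.5799 0.0366] grasp [0.6041 0.0427]
72 centre [0.5794 0.0385] grasp [0.6036 0.0447]
74 centre [0.5789 0.0404] grasp [0.6031 0.0466]
76 centre [0.5784 0.0424] grasp [0.6027 0.0486]
```

View pics/w4c.png

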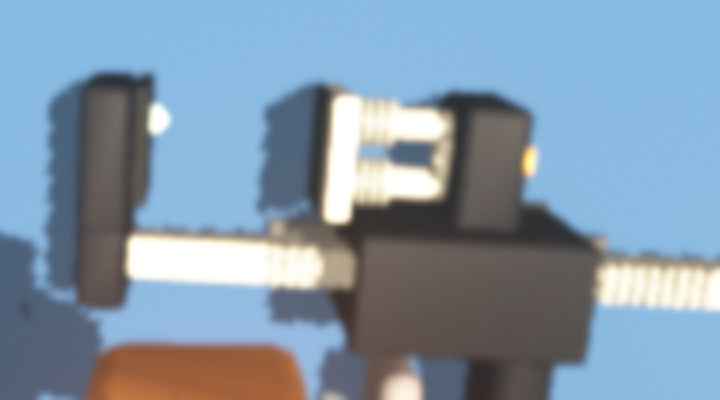

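Pad top front edge is near col 363 (clamp y ≈ 46), jaw face ≈ 96 and the clamp angle 14.3°. So I'll aim for y ≈ 71, with the pull's centre at x ≈ 72.

```bash
python3 -m handwheel '{"slide":[[0.154,0.026,0],[0.154,0.026,0],[0,0,-0.18],[0,0,-0.18],[0,0,-0.14],[0,0,0],[0,0,0]],"twist":[[0,0,-0.058],[0,0,0],[0,0,0],[0,0,0],[0,0,0],[0,0,0],[0,0,0]],"jaw":[0,0,0,0,0,0,0]}'
python3 - <<'E'
from fit import *
s=ctrl.observe();print(s['tool_pos'],np.degrees(np.arctan2(s['eef_rot'][1,1],s['eef_rot'][0,1])),s['ft_force'])
p=ctrl.get_image('wrist'); save(p,'w5.png')
E
```

```text
clock: 8.22
tool_pos: [0.6105, 0.0444, 0.0723]
eef_rot: [[0.97, 0.245, 0.0], [0.245, -0.97, 0.006], [0.002, -0.006, -1.0]]
ft_force: [0.3, 0.4, -0.3]
finger_gap: 0.0272
[0.61051695 0.04437527 0.07233189] -75.82794602218354 [ 0.34075309  0.42883424 -0.27383193]
```

View pics/w5.png

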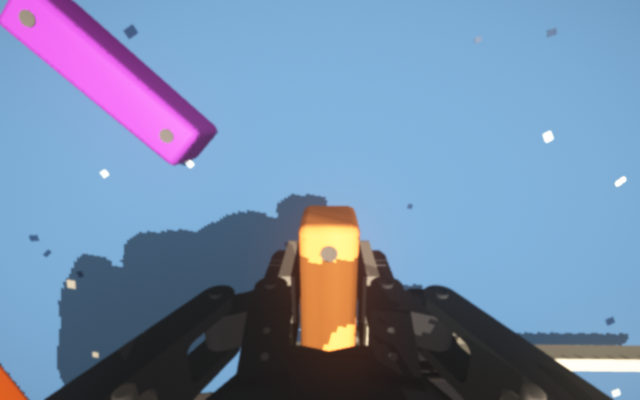

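```bash
python3 -m handwheel '{"slide":[[0,0,-0.078],[0,0,-0.076],[0,0,0],[0,0,0],[0,0,0],[0,0,0],[0,0,0],[0,0,0.1],[0,0,0.18]],"twist":[[0,0,0],[0,0,0],[0,0,0],[0,0,0],[0,0,0],[0,0,0],[0,0,0],[0,0,0],[0,0,0]],"jaw":[0,0,0,0,0.6,0.6,0.6,0.6,0.6]}'
```

```text
clock: 9.4
tool_pos: [0.6071, 0.0443, 0.107]
eef_rot: [[0.97, 0.244, -0.007], [0.245, -0.97, 0.006], [-0.006, -0.008, -1.0]]
ft_force: [1.2, 0.7, 0.2]
finger_gap: 0.0515
```

```bash
python3 -m handwheel '{"slide":[[-0.118,-0.094,0.1],[-0.118,-0.094,0.1],[-0.118,-0.094,0],[-0.118,-0.094,0],[0,0,0],[0,0,0]],"twist":[[0,0,0],[0,0,0],[0,0,0],[0,0,0],[0,0,0],[0,0,0]],"jaw":[1,1,1,1,1,1]}' 20
python3 - <<'E'
from fit import *
p=ctrl.get_image('wrist'); save(p,'w6.png')
v,r=fit(p); print(v,np.degrees(v[2])); print(r)
s=ctrl.observe();print(s['tool_pos'],np.degrees(np.arctan2(s['eef_rot'][1,1],s['eef_rot'][0,1])),s['finger_gap'],s['ft_force'])
v=[v[0],v[1],v[2]];c,s=np.cos(v[2]),np.sin(v[2])
for d in ctrl.pinpoint(p,'pull_mid')[:4]: print(d,(np.array([[c,s],[-s,c]])@(at(p,d['xy'],.017)[:2]-v[:2])*1000).round(1))
E
```

```text
clock: 10.15
tool_pos: [0.4684, -0.0686, 0.1688]
eef_rot: [[0.97, 0.244, -0.0], [0.244, -0.97, 0.006], [0.001, -0.006, -1.0]]
ft_force: [-0.2, -0.7, -0.0]
finger_gap: 0.0851
[ 0.52837705 -0.04844594  0.23908886  0.09741536] 13.698782786215771
{'clamp': (array([326.3, 118.9]), array([-0.9,  0.7])), 'grip': (array([336. , 191.8]), array([0.2, 0. ])), 'trigger_mid': (array([301.5, 190. ]), array([-0.1,  1.5])), 'fixed_jaw': (array([308.1,  85.1]), array([ 0.7, -3.2])), 'jaw': (array([224.6, 118.6]), array([-0. ,  0.2]))}
[ 0.46842447 -0.06811315  0.16840663] -75.77815606802474 0.08550808787835894 [ 0.55508386  0.36384924 -0.41921815]
{'xy': [243.3, 33.1], 'conf': 0.92} [70.7 69.3]
{'xy': [122.4, 204.4], 'conf': 0.76} [-82.5 201.1]
```

View pics/w6.png

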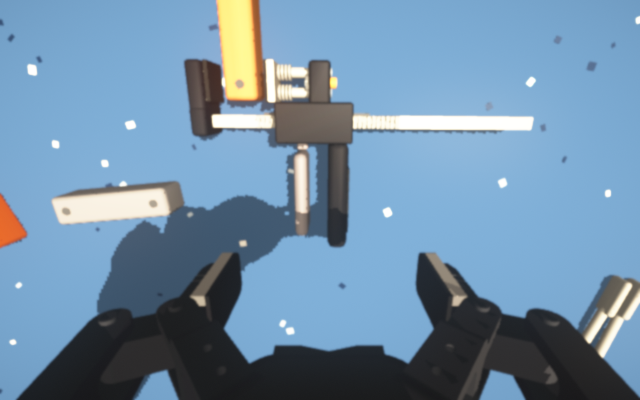

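Pull at clamp (70.7, 69.3) mm, lying between pad (270,80) and jaw (215,95), as step 1 asks. Lower over grip and trigger and make a first stroke; the jaw is still free.

```bash
python3 -m handwheel '{"slide":[[-0.007,0.003,-0.165],[0,0,-0.165],[0,0,-0.157],[0,0,0],[0,0,0]],"twist":[[0,0,0],[0,0,0],[0,0,0],[0,0,0],[0,0,0]],"jaw":[1,1,1,1,1]}' 20
python3 -m handwheel '{"slide":[[0,0,0],[0,0,0],[0,0,0],[0,0,0],[0,0,0]],"twist":[[0,0,0],[0,0,0],[0,0,0],[0,0,0],[0,0,0]],"jaw":[0.5,0.5,0.5,0.5,0.5]}' 20
```

```text
clock: 11.12
tool_pos: [0.4667, -0.0678, 0.0236]
eef_rot: [[0.97, 0.245, -0.0], [0.245, -0.97, 0.006], [0.001, -0.006, -1.0]]
ft_force: [0.1, -0.6, 0.1]
finger_gap: 0.0852
clock: 11.75
tool_pos: [0.4662, -0.0673, 0.0229]
eef_rot: [[0.97, 0.245, -0.0], [0.245, -0.97, 0.007], [0.001, -0.007, -1.0]]
ft_force: [0.4, 5.2, 3.0]
finger_gap: 0.0426
```

```bash
python3 -m handwheel '{"slide":[[0,0,0],[0,0,0],[0,0,0]],"twist":[[0,0,0],[0,0,0],[0,0,0]],"jaw":[0.4,0.4,0.4]}' 20
python3 - <<'E'
from fit import *
p=ctrl.get_image('wrist'); print(fit(p,('clamp','jaw','fixed_jaw','grip')))
E
python3 -m handwheel '{"slide":[[0,0,0],[0,0,0],[0,0,0],[0,0,0]],"twist":[[0,0,0],[0,0,0],[0,0,0],[0,0,0]],"jaw":[0.85,0.85,0.85,0.85]}' 20
python3 - <<'E'
from fit import *
p=ctrl.get_image('wrist'); v,r=fit(p); print(v,r); save(p,'w7.png')
E
```

```text
clock: 12.12
tool_pos: [0.4662, -0.0681, 0.0228]
eef_rot: [[0.97, 0.244, -0.001], [0.244, -0.97, 0.005], [0.001, -0.005, -1.0]]
ft_force: [0.1, 1.6, 5.1]
finger_gap: 0.0342
(array([ 0.52757534, -0.0492184 ,  0.23374144,  0.08303254]), {'clamp': (array([324.2, 130.1]), array([-0.1, -1.2])), 'jaw': (array([158. , 124.5]), array([-0. ,  2.1])), 'fixed_jaw': (array([286.9,  50. ]), array([ 0.8, -1.5])), 'grip': (array([345.7, 269.9]), array([-0.9,  1.7]))})
clock: 12.88
tool_pos: [0.4658, -0.0679, 0.0224]
eef_rot: [[0.97, 0.244, -0.002], [0.244, -0.97, 0.006], [-0.0, -0.006, -1.0]]
ft_force: [-0.1, -0.1, -0.7]
finger_gap: 0.0725
[ 0.52810808 -0.04808404  0.2541998   0.08238068] {'clamp': (array([321.7, 126.4]), array([1. , 0.1])), 'grip': (array([346.1, 269.3]), array([0.1, 0.1])), 'trigger_mid': (array([278.2, 265.5]), array([-1. ,  4.2])), 'fixed_jaw': (array([284.1,  49.4]), array([-0.1, -3.6])), 'jaw': (array([157.7, 127. ]), array([0. , 0.6]))}
```

View pics/w7.png

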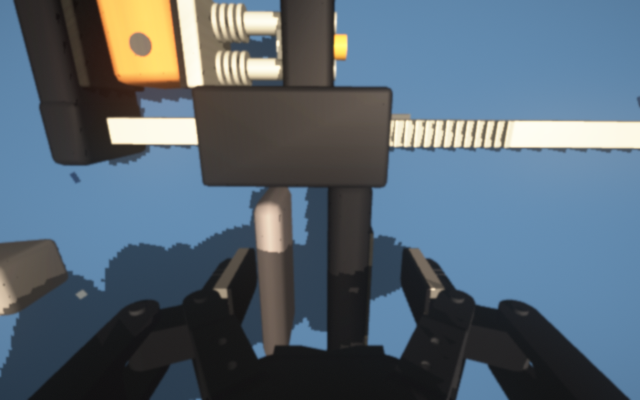

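Jaw now at ~82.5 mm. I'm shifting the hand 2 mm so that only the trigger finger loads the wrist, which lets the wrist force read the trigger force. Stroke 2.

```bash
python3 -m handwheel '{"slide":[[0.002,-0.007,0],[0,0,0],[0,0,0],[0,0,0],[0,0,0]],"twist":[[0,0,0],[0,0,0],[0,0,0],[0,0,0],[0,0,0]],"jaw":[0.7,0.55,0.55,0.55,0.55]}' 20
python3 -m handwheel '{"slide":[[0,0,0],[0,0,0]],"twist":[[0,0,0],[0,0,0]],"jaw":[0.5,0.5]}' 20
python3 -m handwheel '{"slide":[[0,0,0],[0,0,0]],"twist":[[0,0,0],[0,0,0]],"jaw":[0.475,0.475]}' 20
python3 -m handwheel '{"slide":[[0,0,0],[0,0,0]],"twist":[[0,0,0],[0,0,0]],"jaw":[0.455,0.455]}' 20
```

```text
clock: 13.8
tool_pos: [0.4655, -0.068, 0.0224]
eef_rot: [[0.969, 0.245, -0.003], [0.245, -0.969, 0.01], [-0.0, -0.01, -1.0]]
ft_force: [-1.2, 5.4, 3.9]
finger_gap: 0.0476
clock: 14.05
tool_pos: [0.4652, -0.0671, 0.0224]
eef_rot: [[0.969, 0.246, -0.003], [0.246, -0.969, 0.012], [0.0, -0.012, -1.0]]
ft_force: [-1.9, 7.9, 6.8]
finger_gap: 0.0431
clock: 14.3
tool_pos: [0.4651, -0.0667, 0.0224]
eef_rot: [[0.969, 0.246, -0.003], [0.246, -0.969, 0.013], [0.0, -0.013, -1.0]]
ft_force: [-1.9, 9.2, 6.8]
finger_gap: 0.0406
clock: 14.55
tool_pos: [0.465, -0.0664, 0.0224]
eef_rot: [[0.969, 0.246, -0.003], [0.246, -0.969, 0.014], [0.0, -0.014, -1.0]]
ft_force: [-2.0, 11.0, 7.3]
finger_gap: 0.0391
```

```bash
python3 -m handwheel '{"slide":[[0.0017,-0.007,0],[0,0,0]],"twist":[[0,0,0],[0,0,0]],"jaw":[0.455,0.455]}' 20
python3 -m handwheel '{"slide":[[0.0017,-0.007,0],[0,0,0]],"twist":[[0,0,0],[0,0,0]],"jaw":[0.455,0.455]}' 20
```

```text
clock: 14.8
tool_pos: [0.4655, -0.0682, 0.0224]
eef_rot: [[0.969, 0.246, -0.003], [0.246, -0.969, 0.014], [0.001, -0.015, -1.0]]
ft_force: [-2.4, 10.8, 7.2]
finger_gap: 0.0386
clock: 15.05
tool_pos: [0.4659, -0.07, 0.0224]
eef_rot: [[0.969, 0.246, -0.003], [0.246, -0.969, 0.015], [0.001, -0.016, -1.0]]
ft_force: [-2.1, 13.4, 8.8]
finger_gap: 0.0388
```

Full second stroke, trigger about 13.8 N. Release, look, and take a third careful stroke.

```bash
python3 -m handwheel '{"slide":[[0,0,0],[0,0,0],[0,0,0],[0,0,0]],"twist":[[0,0,0],[0,0,0],[0,0,0],[0,0,0]],"jaw":[0.85,0.85,0.85,0.85]}' 20
python3 - <<'E'
from fit import *
p=ctrl.get_image('wrist'); print(fit(p)); save(p,'w8.png')
E
python3 -m handwheel '{"slide":[[0,0,0],[0,0,0],[0,0,0],[0,0,0]],"twist":[[0,0,0],[0,0,0],[0,0,0],[0,0,0]],"jaw":[0.65,0.65,0.65,0.65]}' 20
python3 -m handwheel '{"slide":[[0,0,0],[0,0,0]],"twist":[[0,0,0],[0,0,0]],"jaw":[0.6,0.6]}' 20
python3 -m handwheel '{"slide":[[0,0,0],[0,0,0]],"twist":[[0,0,0],[0,0,0]],"jaw":[0.55,0.55]}' 20
```

```text
clock: 15.55
tool_pos: [0.4669, -0.0738, 0.0221]
eef_rot: [[0.97, 0.245, -0.003], [0.245, -0.97, 0.006], [-0.001, -0.007, -1.0]]
ft_force: [-0.8, 3.0, -2.6]
finger_gap: 0.0725
(array([ 0.52873331, -0.04842774,  0.25893505,  0.07527131]), {'grip': (array([334.2, 267.7]), array([1. , 0.1])), 'trigger_mid': (array([267.3, 267.7]), array([-1.2,  0.6])), 'fixed_jaw': (array([268.9,  43.8]), array([ 0.1, -0.6])), 'jaw': (array([160.4, 126.1]), array([0. , 0.2]))})
clock: 16.35
tool_pos: [0.4667, -0.0711, 0.0229]
eef_rot: [[0.969, 0.246, -0.002], [0.246, -0.969, 0.013], [0.001, -0.013, -1.0]]
ft_force: [-3.2, 10.9, 7.5]
finger_gap: 0.0557
clock: 16.6
tool_pos: [0.4666, -0.0704, 0.0231]
eef_rot: [[0.969, 0.246, -0.002], [0.246, -0.969, 0.014], [0.002, -0.014, -1.0]]
ft_force: [-3.3, 12.6, 10.0]
finger_gap: 0.0516
clock: 16.85
tool_pos: [0.4665, -0.0699, 0.0232]
eef_rot: [[0.969, 0.247, -0.002], [0.247, -0.969, 0.015], [0.002, -0.015, -1.0]]
ft_force: [-4.7, 13.9, 11.5]
finger_gap: 0.0472
```

View pics/w8.png

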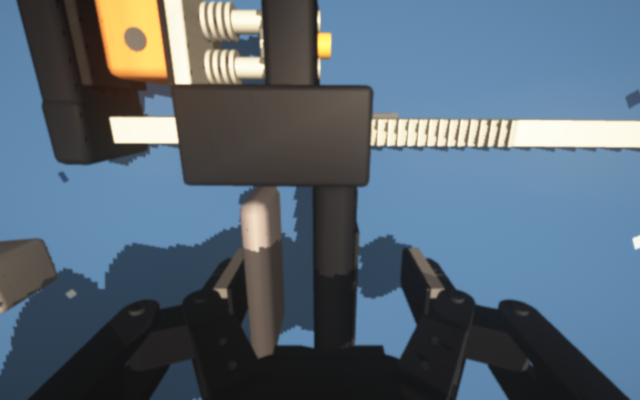

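```bash
python3 -m handwheel '{"slide":[[0,0,0],[0,0,0]],"twist":[[0,0,0],[0,0,0]],"jaw":[0.51,0.51]}' 20
python3 -m handwheel '{"slide":[[0,0,0],[0,0,0]],"twist":[[0,0,0],[0,0,0]],"jaw":[0.48,0.48]}' 20
python3 -m handwheel '{"slide":[[0.0017,-0.005,0],[0,0,0]],"twist":[[0,0,0],[0,0,0]],"jaw":[0.48,0.48]}' 20
```

```text
clock: 17.1
tool_pos: [0.4664, -0.0693, 0.0233]
eef_rot: [[0.969, 0.247, -0.002], [0.247, -0.969, 0.017], [0.002, -0.017, -1.0]]
ft_force: [-6.7, 16.5, 12.9]
finger_gap: 0.044
clock: 17.35
tool_pos: [0.4663, -0.0688, 0.0234]
eef_rot: [[0.969, 0.247, -0.002], [0.247, -0.969, 0.018], [0.003, -0.018, -1.0]]
ft_force: [-5.3, 18.7, 14.4]
finger_gap: 0.0412
clock: 17.6
tool_pos: [0.4665, -0.0698, 0.0233]
eef_rot: [[0.969, 0.247, -0.002], [0.247, -0.969, 0.019], [0.003, -0.019, -1.0]]
ft_force: [-5.3, 20.4, 16.8]
finger_gap: 0.0412
```

Trigger force ≈ 21 N along the stroke, which counts as firm. Let go and retreat upward.

```bash
python3 -m handwheel '{"slide":[[0,0,0],[0,0,0],[0,0,0],[0,0,0.1],[0,0,0.2],[0,0,0.2],[0,0,0],[0,0,0]],"twist":[[0,0,0],[0,0,0],[0,0,0],[0,0,0],[0,0,0],[0,0,0],[0,0,0],[0,0,0]],"jaw":[1,1,1,1,1,1,1,1]}' 20
python3 - <<'E'
from fit import *
p=ctrl.get_image('wrist'); v,r=fit(p); print(v,r)
c,s=np.cos(v[2]),np.sin(v[2])
for d in ctrl.pinpoint(p,'pull_mid')[:2]: print(d,(np.array([[c,s],[-s,c]])@(at(p,d['xy'],.017)[:2]-v[:2])*1000).round(1))
im=p['image'][0:200,130:400,::-1]; cv2.imwrite('pics/w9.png',cv2.resize(im,None,fx=2.8,fy=2.8,interpolation=cv2.INTER_CUBIC))
E
```

```text
clock: 18.6
tool_pos: [0.4684, -0.0762, 0.1728]
eef_rot: [[0.97, 0.244, 0.0], [0.244, -0.97, 0.005], [0.001, -0.005, -1.0]]
ft_force: [0.1, 0.5, -0.3]
finger_gap: 0.0852
[ 0.52804456 -0.04692628  0.2737453   0.07092316] {'clamp': (array([315.9, 116.7]), array([0.1, 0.8])), 'grip': (array([329. , 191.1]), array([-0.1, -2.7])), 'trigger_mid': (array([295.7, 185.4]), array([-1.2,  3.9])), 'fixed_jaw': (array([296.2,  84. ]), array([ 1. , -3.3])), 'jaw': (array([243.6, 118.3]), array([0. , 1.2]))}
{'xy': [250.0, 27.7], 'conf': 0.86} [75.8 52.5]
{'xy': [115.3, 199.9], 'conf': 0.67} [-73.7 203.4]
```

View pics/w9.png

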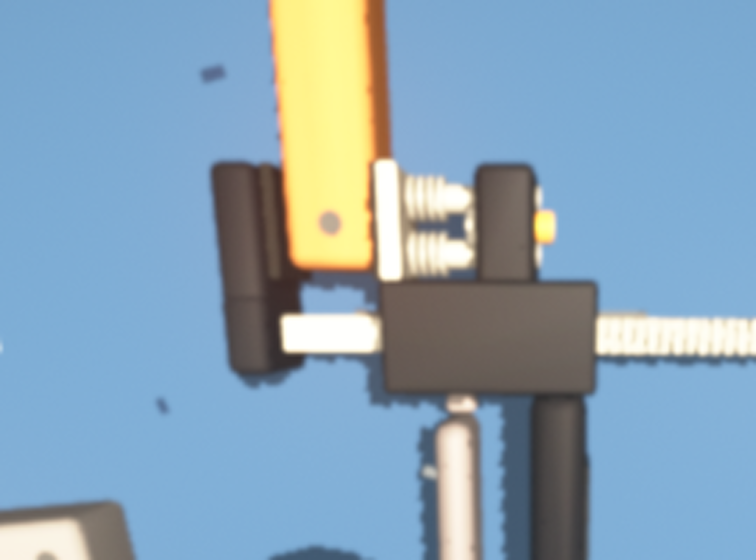

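Run:
```python
from h import *
a=cv2.imread('pics/w6.png'); p=ctrl.get_image('wrist'); save(p,'w10.png')
b=cv2.imread('pics/w10.png')
im=lambda i,x0,x1,y0,y1:cv2.resize(i[y0:y1,x0:x1],None,fx=5,fy=5,interpolation=cv2.INTER_CUBIC)
cv2.imwrite('pics/cmp.png',np.vstack([im(a,220,370,52,108),im(b,211,361,50,106)]))
```

Run:
```python
from h import *
a=cv2.imread('pics/w6.png');b=cv2.imread('pics/w10.png')
up=lambda i:cv2.resize(i,None,fx=4,fy=4,interpolation=cv2.INTER_CUBIC)
A,B=up(a),up(b)
def m(x0,x1,y0,y1):
    r=cv2.matchTemplate(B[0:700,600:1700],A[y0*4:y1*4,x0*4:x1*4],cv2.TM_CCOEFF_NORMED)
    _,s,_,l=cv2.minMaxLoc(r); return round(s,3),(l[0]+600)/4-x0,l[1]/4-y0
print('body',m(270,358,100,148)); print('fixjaw',m(306,342,56,100)); print('pad',m(264,276,54,106)); print('jaw',m(184,212,56,138))
for n,i,y in [('w6',a,82),('w10',b,80)]:
    print(n,cv2.cvtColor(i,cv2.COLOR_BGR2GRAY)[y-1:y+2,250:345].mean(0).round().astype(int).tolist())
```

```text
body (0.926, -7.0, -3.75)
fixjaw (0.994, -7.0, -4.0)
pad (0.902, -0.5, -3.75)
jaw (0.962, 20.5, -4.0)
w6 [239, 238, 236, 231, 225, 210, 184, 150, 125, 116, 105, 91, 83, 85, 93, 118, 194, 248, 254, 255, 255, 255, 255, 253, 228, 166, 151, 148, 143, 129, 113, 104, 104, 104, 100, 101, 105, 104, 102, 103, 104, 100, 95, 93, 92, 93, 94, 94, 92, 91, 91, 91, 92, 111, 167, 222, 232, 209, 148, 90, 74, 82, 92, 96, 98, 100, 102, 105, 108, 109, 110, 111, 111, 112, 112, 112, 109, 100, 90, 125, 218, 241, 244, 244, 245, 245, 242, 209, 173, 168, 167, 167, 167, 167, 167]
w10 [188, 195, 210, 228, 237, 239, 240, 240, 240, 239, 238, 230, 199, 150, 115, 132, 218, 252, 255, 255, 255, 255, 255, 251, 213, 160, 153, 163, 174, 168, 142, 135, 142, 135, 129, 138, 139, 129, 132, 143, 138, 122, 104, 94, 93, 94, 111, 162, 210, 217, 191, 132, 82, 79, 88, 94, 97, 99, 101, 103, 105, 107, 108, 109, 109, 110, 110, 111, 111, 106, 93, 85, 127, 211, 238, 242, 242, 242, 243, 233, 191, 170, 167, 167, 167, 166, 167, 166, 167, 167, 167, 167, 167, 166, 167]
```

The pad has moved in about 6.75 px relative to the fixed jaw. At roughly 1.15 px/mm that is about 6 mm, or about 9 N of holding force, which agrees with the 15 N peak less one tooth. It is inside the band and the robot is clear, so I'm handing in.

Run:
```python
from h import *
s=ctrl.observe(); print(s['clock'],s['tool_pos'],s['ft_force']); print(ctrl.close_job())
```

```text
19.0 [ 0.46733852 -0.07532458  0.17165899] [-0.77828603  0.42866467 -0.48855936]
the job is handed in; nothing more can be done
None
```

I laid the wooden pull in the clamp's mouth, let go of it, and closed the jaw with three trigger strokes. I handed the job in at 19 s of the 64 s allowed; no verdict is reported.

- **Placing:** before the first stroke the pull lay at clamp (71, 69) mm, between the two pads.
- **Squeezing:** the last stroke stopped at about 21 N on the trigger, measured at the wrist. That is roughly 15 N on the pull, below the crush limit.
- **Final grip (estimate):** the last pictures show the sprung pad in by about 6 mm, so roughly 9 N. That is inside the 6–21 N band, but short of the 8 mm half-way mark. I took no extra stroke, because the next tooth would have overshot half-way by about as much.
- **Uncertain:** the final fit gave the pull's centre at x of about 76 mm, inside the 53–90 mm range. The fit had drifted by 1–2° and a few millimetres from earlier ones.
- **Not checked:** I did not measure the pull's squareness after clamping; in the picture it lay flat between the faces. The last close-up comparison was made from pixel values only, because the picture limit was reached. I did not look again at the mug, salt cellar, trivet and tongs, but the arm never went near them at their height.

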